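# Reset the cooking thermometer with the cake tester

## Task

The cooking thermometer's receiver has hung up. Take the cake tester from its wooden rest, push its pin straight in past the little red spring flap in the sloping face and hold the recessed reset button behind it fully down for two seconds, gently, without forcing it. Then draw the pin out, so that button and flap spring back, and lay the cake tester back in both cradles of its rest, pointing the way it did, without shifting the garlic, salt shaker or pepper mill.

Things in the scene. Friction and masses are not known exactly. Their poses are not given: they have to be found in the camera images.
- cake_tester: Cake tester, 50 to 100 g: round blue handle, 16 mm thick, 100 mm long, with a straight round-tipped steel pin, 5 mm thick, standing 65 mm out of one end. Origin: on the axis, at the middle of the handle; x along the axis towards the pin (handle x = -50 to +50 mm, tip at +115 mm). It starts lying level in the rest's two cradles.
- tester_tip (a point): The end of the cake tester's pin, 115 mm from the middle of the handle.
- tester_rest: Wooden utensil rest, fixed, base 120 x 58 x 6 mm. Two V cradles, 12 mm long and 32 mm wide, at x = -38 and +38 mm, hold the handle with its axis 36 mm above the worktop; the 64 mm of handle between them is free for the fingers. Origin: centre of its underside; x along the handle, the way the pin points; z up.
- rest_seat (a point): Point of the rest, 36 mm above the worktop, where the middle of the cake tester's handle belongs.
- rest_tip_end (a point): Point 115 mm ahead (x of the rest) of rest_seat, where the tip of the pin belongs.
- receiver: White thermometer receiver with a dark display above a reset opening ringed in orange; fixed, 116 mm wide (y), 0.10 m high, on a grey foot. Its front looks to its -x and leans back 25 degrees from the vertical. Origin: on the worktop, straight below the centre of the opening's mouth; x to its back, z up.
- reset_opening (a point): Centre of the mouth of the reset opening, in the sloping face, 60 mm above the worktop. From here a straight channel, 14 x 14 mm, 50 mm deep, runs into the case square to the face: along the receiver's x cos 25 deg - z sin 25 deg, that is 25 degrees downward.
- dust_flap (a joint): The red flap that closes the channel 2 mm behind the face, hinged along its upper edge; it swings inward and up and reads 0 rad shut, at most 1.45 open. Its spring shuts it; about 1 to 2 N of push opens it, and it then rides on the pin.
- reset_button (a joint): Travel of the reset button in the channel behind the flap: 0 m out, 0.005 m fully down; sprung. Its face fills the channel, square to it, 17 to 27 mm behind the mouth: the depth differs from unit to unit and cannot be seen, so feel for it. It gives at 2 N, is fully down at 5 N, then rigid; over 25 N forces it.
- garlic: Loose garlic bulb, about 50 mm, between the rest and the receiver. Origin: centre of its underside. A bystander.
- salt_shaker: Loose glass salt shaker, 44 mm wide, 90 mm high, behind the work. Origin: centre of its underside. A bystander.
- pepper_mill: Loose wooden pepper mill, 58 mm wide, 160 mm high, on the right. Origin: centre of its underside. A bystander.
Mind the look-alikes: they are no part of the job. There is more than one size of the cake_tester; the job needs the larger.

How it is judged:
By the outcome, as a careful person would: the job done as asked, in the order asked, and still so for the second after the job is handed in, with the robot touching nothing.
It also fails if it takes over 64 s, if anything falls off the work surface, if the arm or the gripper's body presses on something with over 40 N, if the wrist force passes 120 N, or if a joint passes its speed limit or range.

## Robot

A 7-joint arm with a two-finger parallel gripper is mounted at the origin on a cart in front of the work surface, level with it; the furniture and walls round the work are solid. World frame = base frame: x ahead of the robot, y to its left, z up, the work surface at z = 0. Lengths are in m, angles in rad, forces in N, time in s.
With the tool pointing down it reaches from about 0.4 to 0.85 m from the base axis. Payload 4.5 kg.
Tool frame: the origin (TCP) lies on the centre line of the jaws, within the pads' length; the fingertips stand r.tip_extent ahead of it and the grasp point (between the pads) is the TCP (r.tip_extent is the distance from the TCP to the fingertips, in m); z points along the fingers, y is the line along which they close (so a half turn about z gives the same grasp; the last joint's range is limited). The gripper opens to 88 mm and grips with 3 to 60 N. Pads are 18 mm wide; open, the fingers measure 123 mm over their backs; the gripper's body (75 mm by 187 mm) begins 45 mm behind the grasp point.
Start: joints at [-1.067, 0.689, -0.195, 1.565, 0.157, 0.902, -0.215], TCP at [0.283, 0.557, 0.258] pointing down, gripper open.
Joint ranges: [-3.01, 3.01], [-0.46, 2.08], [-1.47, 1.51], [0.13, 2.56], [-1, 4.14], [0.04, 2.09], [-2.66, 2.66]. Speed limits (rad/s): [2.57, 2.57, 3.14, 3.14, 3.14, 3.14, 3.14].

## Interface

Orientations are given as a unit quaternion [x, y, z, w].
In Python, from plant import sensors, vision, finish_job, r gives the robot as it stands. The module is installed in compiled form; this text tells all that it offers.
- The arm moves only by the tool step_arm, never from a script. Its argument "steps" is a list of rows, each a list of 2 entries, a list of its own where there are three numbers: the shift along the tool's x, y, z in cm, then the turn, a rotation vector about the tool's x, y, z in degrees. A call has 1 to 12 rows; each row shifts and turns the commanded pose from where the row before left it, along the tool's axes as they then stand; what a row does not reach is not made up. A row lasts 1/8 s, in which the tool goes at most 62.5 mm and 10.7 degrees, less where a joint would pass 70% of its speed; a pose out of reach is approached as far as the arm can. A call with a gripper value outside its range is refused whole. "claw" is the opening, from -1 (shut) to 1 (fully open), set as the call begins (left out, the last holds). The fingers move at their own pace and stop on an object; "grip_force" is the grip in N (left out, the last holds). Time passes only in rows, so rows that do not move let the fingers close. It gives the time, the measured TCP pose, the force, the opening and the grip force at its end, in the units of the state.
- sensors.get_state(): the state, without advancing time (a new reading comes with each control period).
- vision.snapshot(name): name is "side" or "top" or "wrist"; returns a dict with "img" (420x560x3 uint8, red, green, blue), "fx", "fy", "cx", "cy" (pixels), "k1" (the pictures are not rectified: a ray, as slopes to the right and down, at radius r is drawn at 1 + k1 r^2 times it, then the intrinsics apply), "position" and "rotation" of the camera in the world. Camera axes: x right, y down, z forward; pixel columns grow to the right and rows downward; lengths in m; the calibration is good to about 2 mm. A picture is of the moment at which its call begins. There is no depth.
- finish_job(): hands the job in; it is judged then, once.
The state is a dict: "clock": time; "q": joint angles; "qd": joint speeds; "joint_torque": joint torques, N m; "tool_pos": TCP position; "eef_rot": TCP orientation; "contact_force": force on the tool from outside, world axes, zero at the start; "moment": the same for the moment, N m; "opening": opening from 0.0 (shut) to 1.0 (fully open); "finger_force": force on a finger pad.
Only numpy, scipy, OpenCV 4.12 (cv2) and the standard library are available. Lean on these libraries where they do the work, as an engineer would, in place of code of your own. Each camera call takes 0.05 s, during which the arm holds its last target. There are 200 camera calls.

## Working session

There is one attempt and no reset: what is moved stays moved. The work goes in short steps, Python scripts to look and compute and a tool call to move; the robot and the scene stay as the last step left them, time stands still between calls to the robot, and variables do not carry over. Pictures are saved under pics/ and viewed, at most 10 in all, crops included, and the job is handed in when it is done.

Besides the shell and the picture viewer there is one more tool, called after ">>>" as name(argument=value, ...) on one line, values as JSON. step_arm: Moves the arm, as the interface text tells. Its arguments: {"type":"object","properties":{"steps":{"type":"array"},"claw":{"type":"number"},"grip_force":{"type":"number"}},"required":["steps"]}

```bash
mkdir -p pics; cat > h.py <<'E'
import numpy as np,cv2,pickle
from scipy.spatial.transform import Rotation as R
def snap(n,tag):
    from plant import vision
    s=vision.snapshot(n); cv2.imwrite(f'pics/{tag}.png',s['img'][:,:,::-1]); pickle.dump(s,open(f'pics/{tag}.pkl','wb')); return s
def load(tag): return pickle.load(open(f'pics/{tag}.pkl','rb'))
def K(s): return np.array([[s['fx'],0,s['cx']],[0,s['fy'],s['cy']],[0,0,1.]])
def rot(s):
    m=np.array(s['rotation'],float); return m if m.shape==(3,3) else R.from_quat(m).as_matrix()
def ray(s,uv):
    p=cv2.undistortPoints(np.array([[uv]],float),K(s),np.array([s['k1'],0,0,0.]))[0,0]
    return np.array(s['position']),rot(s)@np.array([p[0],p[1],1])
def onz(s,uv,z):
    o,d=ray(s,uv); return o+d*(z-o[2])/d[2]
def proj(s,P):
    c=(np.atleast_2d(P)-np.array(s['position']))@rot(s); 
    return cv2.projectPoints(c,np.zeros(3),np.zeros(3),K(s),np.array([s['k1'],0,0,0.]))[0][:,0]
def tri(obs):
    A=np.zeros((3,3));b=np.zeros(3)
    for s,uv in obs:
        o,d=ray(s,uv);d=d/np.linalg.norm(d);M=np.eye(3)-np.outer(d,d);A+=M;b+=M@o
    return np.linalg.solve(A,b)
E
python3 - <<'E'
from h import *
from plant import sensors,r
for n in('top','side'):
    s=snap(n,n+'0'); print(n,s['position'],rot(s).round(3).tolist(),s['fx'],s['k1'])
print(sensors.get_state(),r.tip_extent)
a=np.hstack([cv2.imread('pics/top0.png'),cv2.imread('pics/side0.png')])
E
```

```text
top [ 0.43076582 -0.06819382  1.11262578] [[0.013, -0.99, 0.138], [-1.0, -0.011, 0.014], [-0.013, -0.139, -0.99]] 416.30212685795493 -0.0664910486068496
side [ 0.58799321 -0.94589633  0.69181779] [[1.0, -0.001, -0.012], [0.01, -0.589, 0.808], [-0.008, -0.808, -0.588]] 473.71242113379026 -0.06468872624381622
{'clock': 0.1, 'q': array([-1.06719724,  0.68988962, -0.19453664,  1.56621509,  0.15728443,
        0.90248113, -0.21512488]), 'qd': array([-0.00060893, -0.00232598,  0.00017328, -0.00030401,  0.00033135,
        0.00049968,  0.00030148]), 'joint_torque': array([-3.51165771e-03, -5.28503394e+01, -1.27136685e+00, -1.53836453e+01,
       -5.24995546e-02,  1.99252812e-03,  5.74601086e-05]), 'tool_pos': array([0.28273076, 0.55681115, 0.25700381]), 'eef_rot': array([ 2.32720176e-01,  9.72543406e-01, -7.89229017e-04, -1.41506775e-04]), 'contact_force': array([ 0.10558907, -1.09166444, -0.2568231 ]), 'moment': array([-0.03134597,  0.02952094, -0.00820589]), 'finger_force': 0.0, 'opening': 0.9977452462857306} 0.019
```

View pics/top0.png

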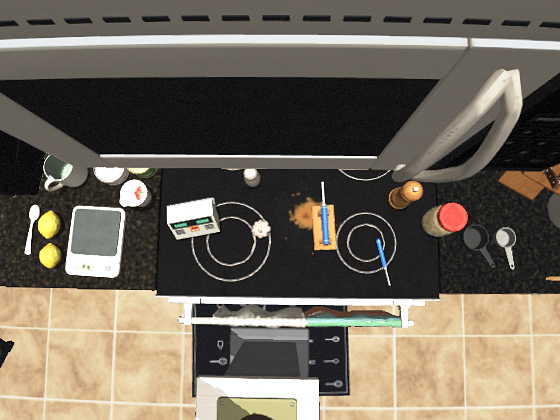

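View pics/side0.png

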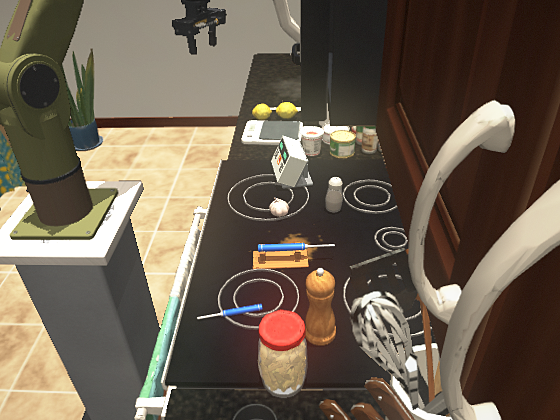

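```bash
python3 - <<'E'
from h import *
a=cv2.imread('pics/top0.png');b=cv2.imread('pics/side0.png')
def c(i,x,y,w,h,f): return cv2.resize(i[y:y+h,x:x+w],None,fx=f,fy=f,interpolation=cv2.INTER_CUBIC)
t=np.hstack([c(a,295,175,100,75,4),c(a,160,175,100,75,4)])
u=np.hstack([c(b,240,232,100,75,4),c(b,245,135,100,75,4)])
cv2.imwrite('pics/c1.png',np.vstack([t,u]))
E
```

```text
(no output)
```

View pics/c1.png

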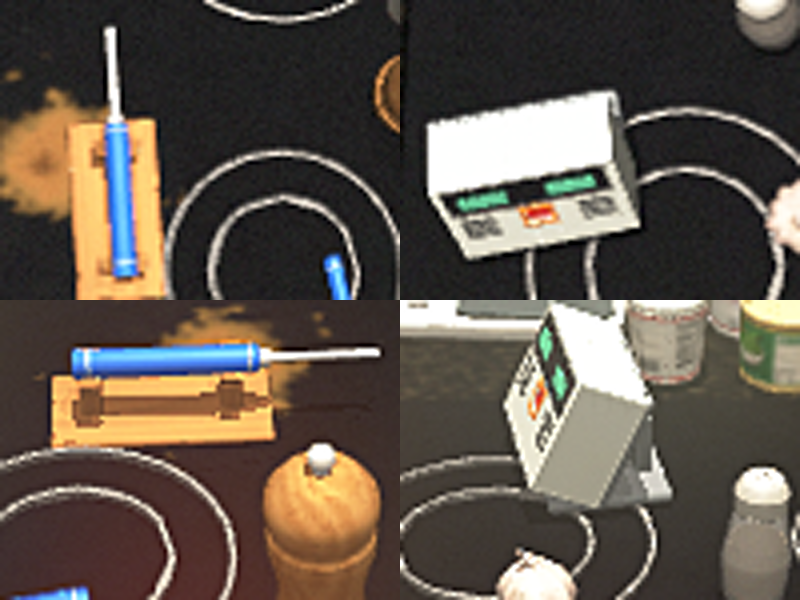

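```bash
python3 - <<'E'
from h import *
t=load('top0');s=load('side0')
T=lambda x,y,ox=295,oy=175:(ox+x/4-.375,oy+y/4-.375)
P={}
for n,a,b in[('tip',T(111,27),T(380,52,240,232)),('front',T(118,120),T(260,58,240,232)),('back',T(124,276),T(73,63,240,232)),('open',T(140,215,160,175),T(137,97,245,135))]:
    P[n]=tri([(t,a),(s,b)]); print(n,P[n].round(4),proj(t,P[n])-a,proj(s,P[n])-b)
    print('  onz top',onz(t,a,.036 if n!='open' else .06).round(4),'side',onz(s,b,.036 if n!='open' else .06).round(4))
print(np.linalg.norm(P['tip']-P['back']),np.linalg.norm(P['front']-P['back']))
for e in((427,123),(615,92)),((427,193),(620,150)),((468,258),(640,228)):
    z=[.1,.1,.01][0]
    A,B=[onz(t,T(x-400,y,160,175),.1) for x,y in e]; d=A-B; print(A.round(3),B.round(3),np.linalg.norm(d),np.degrees(np.arctan2(-d[0],d[1])))
for n,uv in('garlic',(261,229)),('salt',(251,177)),('mill',(405,195)),('small',(384,262)):print(n,onz(t,uv,.03).round(3))
E
```

```text
tip [ 0.6628 -0.1658  0.0387] [[-0.01864825 -0.31296307]] [[-0.37700737  0.07896061]]
  onz top [ 0.6625 -0.1661  0.036 ] side [ 0.6639 -0.1623  0.036 ]
front [ 0.5997 -0.1703  0.0387] [[0.01481382 0.15328242]] [[ 0.18509534 -0.03397967]]
  onz top [ 0.6005 -0.1706  0.036 ] side [ 0.5993 -0.1673  0.036 ]
back [ 0.499 -0.174  0.038] [[-0.03177039 -0.2104904 ]] [[-0.25483078  0.03442617]]
  onz top [ 0.4986 -0.1743  0.036 ] side [ 0.4993 -0.1715  0.036 ]
open [0.5325 0.1612 0.0633] [[-0.04079824 -0.39778844]] [[-0.37531795  0.06294151]]
  onz top [0.5318 0.1617 0.06  ] side [0.5332 0.1673 0.06  ]
0.1639869496387948 0.10074342294021213
[0.584 0.226 0.1  ] [0.605 0.109 0.1  ] 0.11855673275787716 10.037084223496812
[0.541 0.224 0.1  ] [0.569 0.105 0.1  ] 0.12218794206078698 13.305483820354267
[0.501 0.196 0.1  ] [0.521 0.091 0.1  ] 0.10727189682002733 10.65347645152637
garlic [ 0.535 -0.006  0.03 ]
salt [0.674 0.023 0.03 ]
mill [ 0.63  -0.386  0.03 ]
small [ 0.453 -0.326  0.03 ]
```

```bash
cat >> h.py <<'E'
def plan(p1,yaw,tilt=0,n=None,p0=None,R0=None):
    """rows to TCP p1; pin direction yaw deg (tool x = -pin), pin down tilt deg"""
    from plant import sensors
    st=sensors.get_state()
    p=np.array(st['tool_pos'] if p0 is None else p0,float); Q=R.from_quat(st['eef_rot']) if R0 is None else R0
    R1=R.from_euler('z',yaw,degrees=True)*R.from_euler('y',tilt,degrees=True)*R.from_matrix(np.diag([-1,1,-1.]))
    d=np.array(p1)-p; rv=(Q.inv()*R1).as_rotvec(degrees=True)
    if n is None: n=int(max(np.ceil(np.linalg.norm(d)/.05),np.ceil(np.linalg.norm(rv)/9),1))
    out=[]; q0=p.copy()
    for i in range(n):
        tgt=q0+d*(i+1)/n
        sh=np.round(Q.inv().apply(tgt-p)*100,2); p=p+Q.apply(sh/100)
        rem=np.round((Q.inv()*R1).as_rotvec(degrees=True)/(n-i),1); Q=Q*R.from_rotvec(rem,degrees=True)
        out.append([sh.tolist(),rem.tolist()])
    print(str(out).replace(' ',''),p.round(4)); return p,Q
E
python3 - <<'E'
from h import *
from plant import sensors
s=snap('wrist','w0'); st=sensors.get_state(); Q=R.from_quat(st['eef_rot'])
print('cam in tool',Q.inv().apply(s['position']-st['tool_pos']),(Q.as_matrix().T@rot(s)).round(3).tolist(),s['fx'])
plan([.40,.19,.22],10)
E
```

```text
cam in tool [ 0.06847196  0.00031997 -0.1272397 ] [[-0.0, -0.965, -0.263], [1.0, -0.0, -0.001], [0.001, -0.263, 0.965]] 325.1584226295043
[[[-3.38,-3.43,0.47],[-0.0,-0.0,-4.6]],[[-3.1,-3.68,0.47],[-0.0,-0.0,-4.6]],[[-2.79,-3.92,0.47],[-0.0,-0.0,-4.6]],[[-2.47,-4.14,0.47],[-0.0,-0.0,-4.6]],[[-2.13,-4.31,0.46],[-0.0,-0.0,-4.6]],[[-1.77,-4.48,0.47],[-0.0,-0.0,-4.6]],[[-1.42,-4.6,0.47],[-0.0,-0.0,-4.7]],[[-1.02,-4.7,0.47],[-0.1,-0.0,-4.6]]] [0.4  0.19 0.22]
```

>>> step_arm(steps=[[[-3.4,-3.4,0.5],[0,0,-4.6]],[[-3.1,-3.7,0.5],[0,0,-4.6]],[[-2.8,-3.9,0.5],[0,0,-4.6]],[[-2.5,-4.1,0.5],[0,0,-4.6]],[[-2.1,-4.3,0.5],[0,0,-4.6]],[[-1.8,-4.5,0.5],[0,0,-4.6]],[[-1.4,-4.6,0.5],[0,0,-4.7]],[[-1,-4.7,0.5],[0,0,-4.6]],[[0,0,0],[0,0,0]],[[0,0,0],[0,0,0]]])

```text
clock: 1.4
tool_pos: [0.4006, 0.1917, 0.2178]
eef_rot: [-0.087, 0.996, 0.001, 0.0]
contact_force: [-1.1, 0.6, -0.2]
opening: 0.999
finger_force: 0.0
```

```bash
python3 - <<'E'
from h import *
s=snap('wrist','w1'); print(s['position'],proj(s,[[.5325,.1615,.06]]))
plan([.50,-.172,.20],2.6)
i=cv2.imread('pics/w1.png'); cv2.imwrite('pics/w1b.png',cv2.resize(i,(800,600),interpolation=cv2.INTER_CUBIC))
E
```

```text
[0.33335119 0.18065145 0.34511782] [[224.01467393 319.75183043]]
[[[-0.43,-4.7,0.22],[0.0,0.0,0.9]],[[-0.5,-4.7,0.21],[0.0,0.0,0.9]],[[-0.58,-4.68,0.22],[0.0,0.0,0.9]],[[-0.65,-4.68,0.22],[0.0,0.0,1.0]],[[-0.73,-4.67,0.22],[0.0,0.0,0.9]],[[-0.81,-4.65,0.21],[0.0,0.0,1.0]],[[-0.89,-4.64,0.22],[0.0,0.0,0.9]],[[-0.95,-4.62,0.22],[0.1,0.0,1.0]]] [ 0.5   -0.172  0.2  ]
```

View pics/w1b.png

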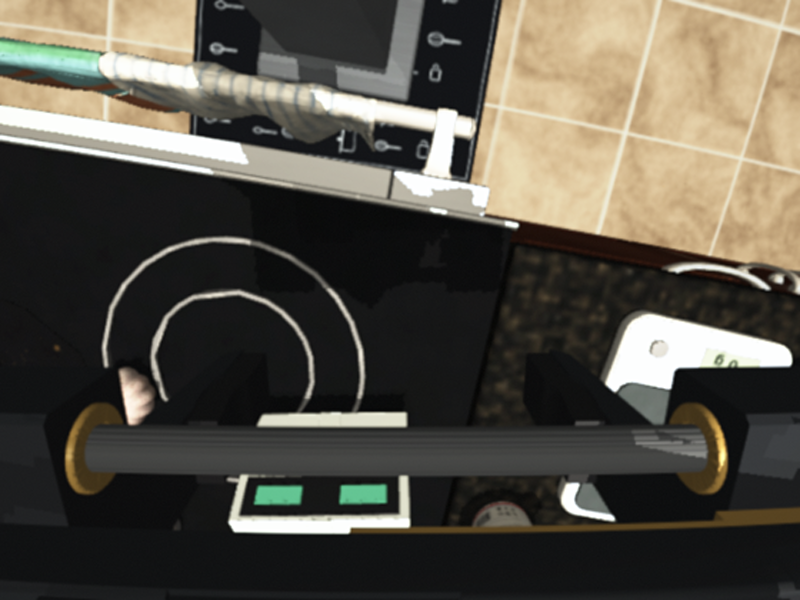

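>>> step_arm(steps=[[[-2,-1,0],[0,0,0]],[[-1.5,-1,0],[0,0,0]],[[0,0,0],[0,0,0]],[[0,0,0],[0,0,0]]])

```text
clock: 1.95
tool_pos: [0.4377, 0.1777, 0.2176]
eef_rot: [-0.087, 0.996, 0.0, -0.0]
contact_force: [-0.2, 0.1, 0.7]
opening: 1.0
finger_force: 0.0
```

```bash
python3 - <<'E'
from h import *
s=snap('wrist','w2'); u=proj(s,[[.5325,.1615,.06]])[0]; print(u)
plan([.50,-.172,.20],2.6)
x,y=int(u[0])-66,int(u[1])-60; print(x,y)
i=s['img'][y:y+100,x:x+133,::-1]; cv2.imwrite('pics/w2b.png',cv2.resize(i,None,fx=6,fy=6,interpolation=cv2.INTER_CUBIC))
E
```

```text
[242.87018642 289.87882201]
[[[-0.01,-4.44,0.22],[0.0,-0.0,0.9]],[[-0.07,-4.44,0.22],[0.0,-0.0,0.9]],[[-0.14,-4.44,0.22],[0.0,-0.0,0.9]],[[-0.22,-4.44,0.22],[0.0,-0.0,1.0]],[[-0.29,-4.43,0.22],[0.0,-0.0,0.9]],[[-0.36,-4.42,0.22],[0.0,-0.0,1.0]],[[-0.44,-4.42,0.22],[0.0,-0.0,0.9]],[[-0.51,-4.41,0.22],[0.0,-0.0,1.0]]] [ 0.5   -0.172  0.2  ]
176 229
```

View pics/w2b.png

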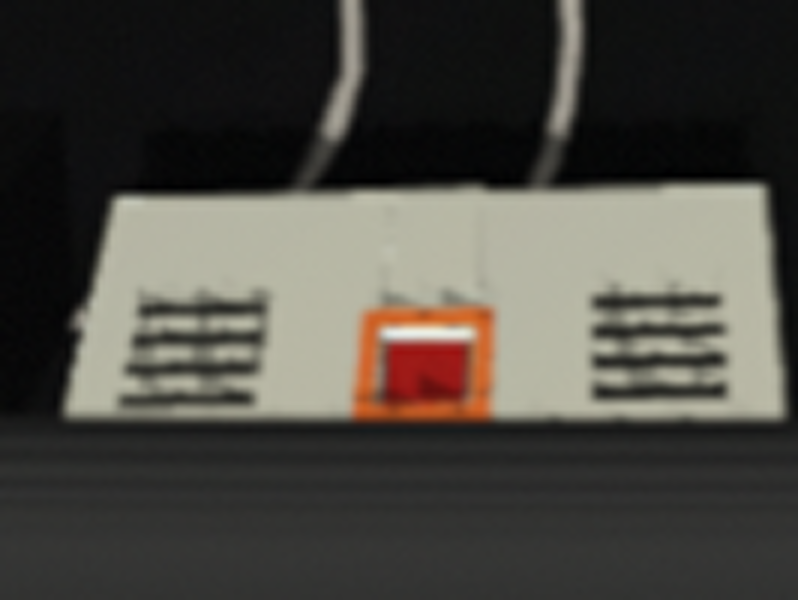

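>>> step_arm(steps=[[[-0.1,-4.4,0.6],[0,0,0.9]],[[-0.1,-4.4,0.6],[0,0,0.9]],[[-0.1,-4.4,0.6],[0,0,0.9]],[[-0.2,-4.4,0.6],[0,0,1]],[[-0.9,-4.4,0.6],[0,0,0.9]],[[-1.5,-4.4,1.5],[0,0,1]],[[-2,-4.4,2.5],[0,0,0.9]],[[-2,-4.4,2.5],[0,0,1]],[[0,0,1.5],[0,0,0]],[[0,0,0],[0,0,0]],[[0,0,0],[0,0,0]]])

```text
clock: 3.38
tool_pos: [0.5486, -0.164, 0.1085]
eef_rot: [-0.023, 1.0, 0.001, 0.0]
contact_force: [0.2, 0.1, 0.2]
opening: 0.997
finger_force: 0.0
```

```bash
python3 - <<'E'
from h import *
w=load('w2'); print('open wrist onz',onz(w,(246.4,289.4),.06))
s=snap('wrist','w3'); print(proj(s,[[.499,-.174,.036],[.549,-.172,.036],[.60,-.1703,.036],[.663,-.166,.036]]))
plan([.549,-.172,.035],2.6)
cv2.imwrite('pics/w3b.png',cv2.resize(s['img'][120:420,80:480,::-1],None,fx=2,fy=2,interpolation=cv2.INTER_CUBIC))
E
```

```text
open wrist onz [0.53137222 0.16482251 0.06      ]
[[262.90611813 152.36392281]
 [263.30084507 230.3549331 ]
 [263.2355164  300.16558627]
 [266.17180663 374.2142689 ]]
[[[0.01,-0.39,3.68],[0.0,0.0,0.0]],[[0.01,-0.39,3.68],[0.0,0.1,0.0]]] [ 0.549 -0.172  0.035]
```

View pics/w3b.png

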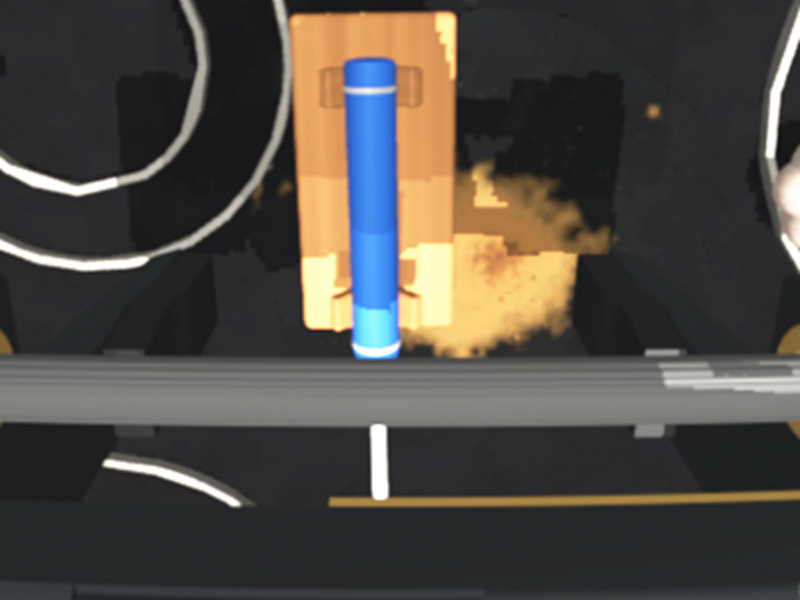

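```bash
python3 - <<'E'
from h import *
s=load('w3')
P=[onz(s,uv,.036) for uv in((264.8,150.8),(267.6,297.3),(269.3,368.8))]
for p in P: print(p.round(4))
d=P[2]-P[0]; print(np.degrees(np.arctan2(d[1],d[0])))
d=P[1]-P[0]; print(np.degrees(np.arctan2(d[1],d[0])),(P[0]+P[1])/2)
plan([.549,-.170,.035],3)
E
```

```text
[ 0.498  -0.1729  0.036 ]
[ 0.5976 -0.1674  0.036 ]
[ 0.6579 -0.1638  0.036 ]
3.2348720784343707
3.169927453293241 [ 0.54781434 -0.17012475  0.036     ]
[[[0.01,-0.29,3.68],[0.0,0.0,-0.2]],[[0.0,-0.29,3.69],[0.0,0.1,-0.2]]] [ 0.549 -0.17   0.035]
```

>>> step_arm(steps=[[[0,-0.3,2.4],[0,0,-0.3]],[[0,-0.3,2.4],[0,0,-0.3]],[[0,0,2.0],[0,0,0]],[[0,0,0.5],[0,0,0]],[[0,0,0],[0,0,0]]])

```text
clock: 4.05
tool_pos: [0.5492, -0.1715, 0.0354]
eef_rot: [-0.027, 1.0, 0.0, 0.0]
contact_force: [0.1, 0.3, 0.3]
opening: 0.997
finger_force: 0.0
```

>>> step_arm(steps=[[[0,0,0],[0,0,0]],[[0,0,0],[0,0,0]],[[0,0,0],[0,0,0]],[[0,0,0],[0,0,0]],[[0,0,0],[0,0,0]],[[0,0,0],[0,0,0]]], claw=-1, grip_force=30)

```text
clock: 4.8
tool_pos: [0.5488, -0.1722, 0.0347]
eef_rot: [-0.027, 1.0, 0.0, -0.0]
contact_force: [-0.3, 0.1, 0.2]
opening: 0.345
finger_force: 0.0
```

>>> step_arm(steps=[[[0,0,0],[0,0,0]],[[0,0,0],[0,0,0]],[[0,0,0],[0,0,0]],[[0,0,0],[0,0,0]]])

```text
clock: 5.3
tool_pos: [0.5489, -0.1709, 0.0347]
eef_rot: [-0.027, 1.0, 0.001, 0.0]
contact_force: [-1.1, 5.4, 1.3]
opening: 0.16
finger_force: 29.5
```

```bash
python3 - <<'E'
from h import *
p,Q=plan([.52,-.169,.19],3.1,0,4)
p,Q=plan([.40,.139,.19],11,25,8,p,Q)
plan([.4074,.1408,.119],11,25,2,p,Q)
E
```

```text
[[[0.72,0.09,-3.88],[0.0,0.0,0.0]],[[0.72,0.1,-3.89],[0.0,0.0,0.0]],[[0.71,0.09,-3.88],[0.0,0.0,0.0]],[[0.72,0.09,-3.88],[0.1,0.0,0.0]]] [ 0.52  -0.169  0.19 ]
[[[1.29,3.93,-0.0],[0.2,3.1,-1.0]],[[1.21,3.94,0.05],[0.2,3.1,-1.0]],[[1.15,3.97,0.11],[0.2,3.1,-1.0]],[[1.07,3.99,0.15],[0.2,3.1,-0.9]],[[0.99,4.01,0.19],[0.2,3.1,-1.0]],[[0.91,4.02,0.23],[0.2,3.2,-0.9]],[[0.84,4.04,0.26],[0.2,3.1,-1.0]],[[0.75,4.05,0.29],[0.3,3.2,-0.9]]] [0.4   0.139 0.19 ]
[[[-1.85,0.02,3.06],[-0.0,-0.0,-0.0]],[[-1.84,0.02,3.05],[-0.0,-0.0,-0.0]]] [0.4074 0.1408 0.119 ]
```

>>> step_arm(steps=[[[0,0,-1.5],[0,0,0]],[[0,0,-3.5],[0,0,0]],[[0.7,0.1,-3.9],[0,0,0]],[[0.7,0.1,-3.9],[0,0,0]],[[1.5,0,-2.7],[0,0,0]],[[0,0,0],[0,0,0]]])

```text
clock: 6.05
tool_pos: [0.52, -0.1736, 0.1923]
eef_rot: [-0.026, 1.0, -0.002, 0.002]
contact_force: [0.7, -0.2, -0.6]
opening: 0.162
finger_force: 29.6
```

>>> step_arm(steps=[[[1.3,3.9,0],[0.2,3.1,-1]],[[1.2,3.9,0.1],[0.2,3.1,-1]],[[1.2,4,0.1],[0.2,3.1,-1]],[[1.1,4,0.2],[0.2,3.1,-0.9]],[[1,4,0.2],[0.2,3.1,-1]],[[0.9,4,0.2],[0.2,3.2,-0.9]],[[0.8,4,0.3],[0.2,3.1,-1]],[[0.7,4,0.3],[0.3,3.2,-0.9]],[[0,0,0],[0,0,0]],[[0,0,0],[0,0,0]]])

```text
clock: 7.3
tool_pos: [0.4006, 0.1339, 0.1877]
eef_rot: [-0.092, 0.972, -0.021, -0.216]
contact_force: [0.4, -1.0, -0.8]
opening: 0.161
finger_force: 29.6
```

```bash
python3 - <<'E'
from h import *
plan([.4074,.1408,.119],11,25)
plan([.4074,.1408,.119],11,25,3)
E
```

```text
[[[-1.82,0.28,2.94],[-0.0,-0.0,-0.1]],[[-1.82,0.27,2.95],[-0.0,-0.0,-0.0]]] [0.4074 0.1408 0.119 ]
[[[-1.21,0.19,1.96],[-0.0,-0.0,-0.0]],[[-1.21,0.18,1.97],[-0.0,-0.0,-0.1]],[[-1.22,0.19,1.96],[-0.0,-0.0,-0.0]]] [0.4074 0.1409 0.119 ]
```

>>> step_arm(steps=[[[-1.2,0.2,2],[0,0,0]],[[-1.2,0.2,2],[0,0,0]],[[-1.2,0.2,1.9],[0,0,0]],[[0,0,0],[0,0,0]],[[0,0,0],[0,0,0]],[[0,0,0],[0,0,0]]])

```text
clock: 8.05
tool_pos: [0.407, 0.142, 0.1204]
eef_rot: [-0.093, 0.972, -0.021, -0.215]
contact_force: [-0.4, -0.1, -1.3]
opening: 0.162
finger_force: 29.6
```

```bash
python3 - <<'E'
from h import *
from plant import sensors
w=snap('wrist','w4');t=snap('top','t4');s=snap('side','s4')
st=sensors.get_state();Q=R.from_quat(st['eef_rot']).as_matrix();p=st['tool_pos']
print(p,(-Q[:,0]).round(4),'yaw',np.degrees(np.arctan2(-Q[1,0],-Q[0,0])),'tilt',np.degrees(np.arcsin(Q[2,0])))
tip=p-Q[:,0]*.115;O=np.array([.532,.165,.06]);print(tip)
def crop(c,w,h,x):
    x0,y0=int(x[0]-w/2),int(x[1]-h/2);return cv2.resize(c['img'][y0:y0+h,x0:x0+w,::-1],(400,300),interpolation=cv2.INTER_CUBIC),(x0,y0)
ims=[]
for c,wd in((t,80),(s,80),(w,160)):
    u=proj(c,[tip,O]);im,o=crop(c,wd,wd*3//4,u.mean(0));ims.append(im);print(u,o,400/wd)
cv2.imwrite('pics/c4.png',np.vstack([np.hstack(ims[:2]),np.hstack([ims[2],cv2.resize(w['img'][:,:,::-1],(400,300))])]))
E
```

```text
[0.40679247 0.14218914 0.12020783] [ 0.8901  0.1717 -0.4222] yaw 10.915129802736127 tilt 24.973730561131834
[0.50915417 0.16192893 0.07165452]
[[193.20993138 236.85540023]
 [193.36157184 228.26272374]] (153, 202) 5.0
[[269.69462319 156.08222226]
 [278.41401294 159.30364783]] (234, 127) 5.0Traceback (most recent call last):
  File "<stdin>", line 11, in <module>
  File "<stdin>", line 8, in crop
cv2.error: OpenCV(4.12.0) /io/opencv/modules/imgproc/src/resize.cpp:4208: error: (-215:Assertion failed) !ssize.empty() in function 'resize'
```

```bash
python3 - <<'E'
from h import *
w=load('w4');t=load('t4');s=load('s4')
c=lambda k,x,y:cv2.resize(k['img'][y:y+60,x:x+80,::-1],(400,300),interpolation=cv2.INTER_CUBIC)
cv2.imwrite('pics/c4.png',np.vstack([np.hstack([c(t,153,202),c(s,234,127)]),np.hstack([cv2.resize(s['img'][70:220,180:380,::-1],(400,300)),cv2.resize(w['img'][:,:,::-1],(400,300))])]))
E
```

```text
(no output)
```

View pics/c4.png

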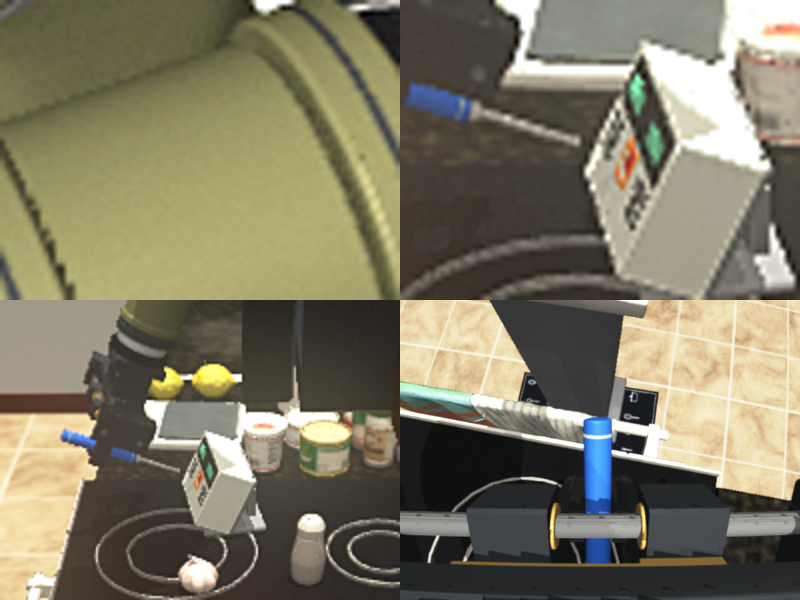

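>>> step_arm(steps=[[[0,-0.1,0.3],[0,0,0]],[[-0.7,0,0],[0,0,0]],[[-0.6,0,0],[0,0,0]],[[0,0,0],[0,0,0]],[[0,0,0],[0,0,0]]])

```text
clock: 8.82
tool_pos: [0.417, 0.1433, 0.1114]
eef_rot: [-0.093, 0.972, -0.021, -0.216]
contact_force: [-0.9, 0.9, -0.3]
opening: 0.16
finger_force: 29.6
```

```bash
python3 - <<'E'
from h import *
from plant import sensors
s=snap('side','s5')
st=sensors.get_state();Q=R.from_quat(st['eef_rot']).as_matrix();p=st['tool_pos']
O=np.array([.532,.165,.06]);tip=p-Q[:,0]*.115; print(p,'rel in tool',Q.T@(tip-O),proj(s,[tip,O]),st['contact_force'])
c=lambda x,y:cv2.resize(s['img'][y:y+45,x:x+60,::-1],(800,600),interpolation=cv2.INTER_CUBIC)
cv2.imwrite('pics/c5.png',c(247,135))
E
```

```text
[0.41690307 0.1432582  0.11146967] rel in tool [0.01290679 0.00048282 0.00295939] [[273.58328467 158.77677263]
 [278.41401294 159.30364783]] [ 0.01529318  0.03542133 -0.50160093]
```

View pics/c5.png

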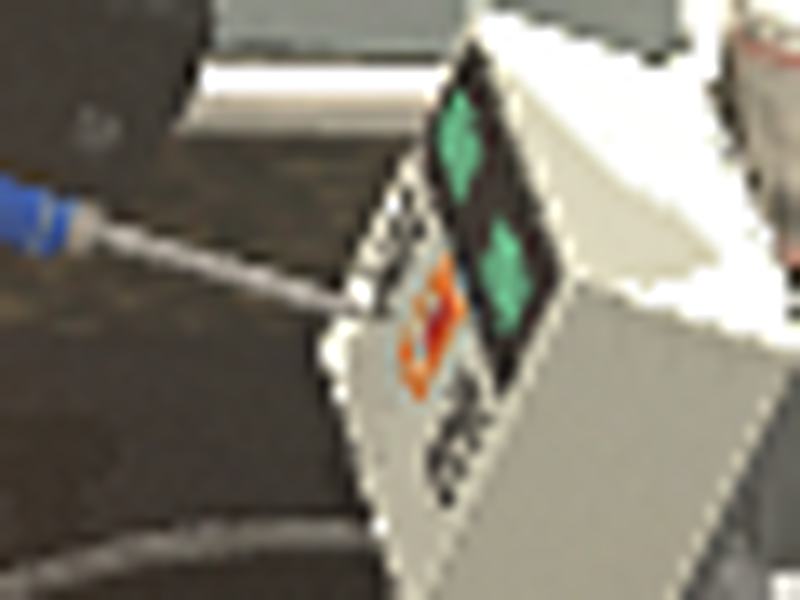

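>>> step_arm(steps=[[[-0.5,0,0],[0,0,0]],[[-0.5,0,0],[0,0,0]],[[-0.3,0,0],[0,0,0]],[[-0.3,0,0],[0,0,0]],[[0,0,0],[0,0,0]]])

```text
clock: 9.5
tool_pos: [0.4312, 0.146, 0.1046]
eef_rot: [-0.093, 0.972, -0.021, -0.216]
contact_force: [-0.3, 0.6, -0.7]
opening: 0.162
finger_force: 29.6
```

>>> step_arm(steps=[[[-0.2,0,0],[0,0,0]],[[-0.2,0,0],[0,0,0]],[[0,0,0],[0,0,0]]])

```text
clock: 9.88
tool_pos: [0.4349, 0.1467, 0.1029]
eef_rot: [-0.093, 0.972, -0.021, -0.216]
contact_force: [-0.3, 0.4, -0.0]
opening: 0.164
finger_force: 29.7
```

>>> step_arm(steps=[[[-0.2,0,0],[0,0,0]],[[-0.2,0,0],[0,0,0]],[[0,0,0],[0,0,0]]])

```text
clock: 10.25
tool_pos: [0.4387, 0.1474, 0.1012]
eef_rot: [-0.093, 0.972, -0.021, -0.216]
contact_force: [-0.4, 1.4, -1.2]
opening: 0.164
finger_force: 29.7
```

>>> step_arm(steps=[[[-0.2,0,0],[0,0,0]],[[-0.2,0,0],[0,0,0]],[[0,0,0],[0,0,0]]])

```text
clock: 10.62
tool_pos: [0.4422, 0.1481, 0.0995]
eef_rot: [-0.093, 0.972, -0.021, -0.216]
contact_force: [-0.2, -0.2, -0.7]
opening: 0.16
finger_force: 29.7
```

>>> step_arm(steps=[[[-0.1,0,0],[0,0,0]],[[-0.1,0,0],[0,0,0]],[[0,0,0],[0,0,0]]])

```text
clock: 11.0
tool_pos: [0.4439, 0.1484, 0.0987]
eef_rot: [-0.093, 0.972, -0.021, -0.216]
contact_force: [-1.1, -0.4, -2.0]
opening: 0.161
finger_force: 29.7
```

>>> step_arm(steps=[[[-0.1,0,0],[0,0,0]],[[-0.1,0,0],[0,0,0]],[[0,0,0],[0,0,0]]])

```text
clock: 11.38
tool_pos: [0.4456, 0.1488, 0.0979]
eef_rot: [-0.093, 0.972, -0.021, -0.216]
contact_force: [-0.5, -0.2, -0.5]
opening: 0.163
finger_force: 29.7
```

>>> step_arm(steps=[[[-0.1,0,0],[0,0,0]],[[-0.1,0,0],[0,0,0]],[[0,0,0],[0,0,0]]])

```text
clock: 11.75
tool_pos: [0.4474, 0.1491, 0.097]
eef_rot: [-0.093, 0.972, -0.021, -0.216]
contact_force: [-0.2, -0.0, -2.2]
opening: 0.16
finger_force: 29.7
```

>>> step_arm(steps=[[[-0.1,0,0],[0,0,0]],[[-0.1,0,0],[0,0,0]],[[0,0,0],[0,0,0]]])

```text
clock: 12.12
tool_pos: [0.4492, 0.1495, 0.0962]
eef_rot: [-0.093, 0.972, -0.021, -0.216]
contact_force: [-0.7, -0.3, -1.6]
opening: 0.163
finger_force: 29.7
```

>>> step_arm(steps=[[[-0.1,0,0],[0,0,0]],[[-0.1,0,0],[0,0,0]],[[0,0,0],[0,0,0]]])

```text
clock: 12.5
tool_pos: [0.451, 0.1498, 0.0953]
eef_rot: [-0.093, 0.972, -0.021, -0.216]
contact_force: [-0.5, -0.1, -0.7]
opening: 0.16
finger_force: 29.7
```

>>> step_arm(steps=[[[-0.1,0,0],[0,0,0]],[[0,0,0],[0,0,0]],[[0,0,0],[0,0,0]]])

```text
clock: 12.88
tool_pos: [0.4515, 0.1499, 0.095]
eef_rot: [-0.093, 0.972, -0.021, -0.216]
contact_force: [-0.7, -0.1, -0.9]
opening: 0.16
finger_force: 29.7
```

>>> step_arm(steps=[[[-0.1,0,0],[0,0,0]],[[-0.1,0,0],[0,0,0]],[[0,0,0],[0,0,0]]])

```text
clock: 13.25
tool_pos: [0.4532, 0.1502, 0.0941]
eef_rot: [-0.093, 0.972, -0.021, -0.216]
contact_force: [-2.6, -1.4, 1.4]
opening: 0.162
finger_force: 29.7
```

>>> step_arm(steps=[[[-0.1,0,0],[0,0,0]],[[-0.1,0,0],[0,0,0]],[[0,0,0],[0,0,0]]])

```text
clock: 13.62
tool_pos: [0.455, 0.1505, 0.0932]
eef_rot: [-0.093, 0.972, -0.021, -0.216]
contact_force: [-4.7, -0.1, 0.5]
opening: 0.163
finger_force: 29.7
```

>>> step_arm(steps=[[[-0.1,0,0],[0,0,0]],[[0,0,0],[0,0,0]],[[0,0,0],[0,0,0]]])

```text
clock: 14.0
tool_pos: [0.456, 0.1507, 0.0929]
eef_rot: [-0.093, 0.972, -0.021, -0.216]
contact_force: [-4.8, -0.8, 0.9]
opening: 0.164
finger_force: 29.7
```

>>> step_arm(steps=[[[-0.1,0,0],[0,0,0]],[[0,0,0],[0,0,0]],[[0,0,0],[0,0,0]]])

```text
clock: 14.38
tool_pos: [0.4563, 0.1508, 0.0925]
eef_rot: [-0.093, 0.972, -0.021, -0.217]
contact_force: [-5.9, -1.7, 0.8]
opening: 0.162
finger_force: 29.7
```

>>> step_arm(steps=[[[-0.1,0,0],[0,0,0]],[[0,0,0],[0,0,0]],[[0,0,0],[0,0,0]]])

```text
clock: 14.75
tool_pos: [0.4563, 0.1507, 0.0922]
eef_rot: [-0.093, 0.971, -0.021, -0.217]
contact_force: [-8.3, -0.9, 2.6]
opening: 0.158
finger_force: 29.7
```

>>> step_arm(steps=[[[-0.05,0,0],[0,0,0]],[[0,0,0],[0,0,0]],[[0,0,0],[0,0,0]],[[0,0,0],[0,0,0]],[[0,0,0],[0,0,0]],[[0,0,0],[0,0,0]],[[0,0,0],[0,0,0]],[[0,0,0],[0,0,0]],[[0,0,0],[0,0,0]],[[0,0,0],[0,0,0]],[[0,0,0],[0,0,0]],[[0,0,0],[0,0,0]]])

```text
clock: 16.25
tool_pos: [0.4563, 0.1507, 0.0921]
eef_rot: [-0.093, 0.971, -0.021, -0.218]
contact_force: [-7.4, -1.2, 3.6]
opening: 0.163
finger_force: 29.7
```

>>> step_arm(steps=[[[0,0,0],[0,0,0]],[[0,0,0],[0,0,0]],[[0,0,0],[0,0,0]],[[0,0,0],[0,0,0]],[[0,0,0],[0,0,0]],[[0,0,0],[0,0,0]],[[0,0,0],[0,0,0]],[[0,0,0],[0,0,0]],[[0,0,0],[0,0,0]],[[0,0,0],[0,0,0]]])

```text
clock: 17.5
tool_pos: [0.4563, 0.1507, 0.0921]
eef_rot: [-0.093, 0.971, -0.021, -0.218]
contact_force: [-9.3, -1.8, 2.0]
opening: 0.16
finger_force: 29.7
```

>>> step_arm(steps=[[[0.3,0,0],[0,0,0]],[[0.5,0,0],[0,0,0]],[[0.5,0,0],[0,0,0]],[[0.7,0,0],[0,0,0]],[[1,0,0],[0,0,0]],[[1.5,0,0],[0,0,0]],[[1.5,0,0],[0,0,0]],[[0,0,0],[0,0,0]]])

```text
clock: 18.5
tool_pos: [0.404, 0.1407, 0.118]
eef_rot: [-0.093, 0.972, -0.021, -0.216]
contact_force: [-0.2, 0.1, -0.4]
opening: 0.162
finger_force: 29.7
```

```bash
python3 - <<'E'
from h import *
p,Q=plan([.40,.13,.20],11,25,2)
p,Q=plan([.52,-.169,.19],3.1,0,8,p,Q)
p,Q=plan([.549,-.1705,.08],3.1,0,4,p,Q)
E
```

```text
[[[2.01,-0.49,-3.59],[-0.0,-0.0,-0.0]],[[2.01,-0.48,-3.59],[-0.0,-0.1,-0.0]]] [0.4  0.13 0.2 ]
[[[-0.74,-3.96,-0.21],[-0.2,-3.1,1.0]],[[-0.82,-3.94,-0.17],[-0.2,-3.1,1.0]],[[-0.9,-3.92,-0.15],[-0.2,-3.1,1.0]],[[-0.98,-3.91,-0.1],[-0.2,-3.1,1.0]],[[-1.05,-3.89,-0.07],[-0.2,-3.1,0.9]],[[-1.11,-3.88,-0.02],[-0.3,-3.1,1.0]],[[-1.17,-3.85,0.02],[-0.2,-3.2,0.9]],[[-1.24,-3.83,0.08],[-0.3,-3.1,1.0]]] [ 0.52  -0.169  0.19 ]
[[[-0.72,-0.08,2.75],[0.0,-0.0,-0.0]],[[-0.72,-0.08,2.75],[0.0,-0.0,-0.0]],[[-0.73,-0.08,2.75],[0.0,-0.0,-0.0]],[[-0.72,-0.07,2.75],[0.0,-0.0,-0.0]]] [ 0.549  -0.1705  0.08  ]
```

>>> step_arm(steps=[[[2,-0.5,-3.6],[0,0,0]],[[2,-0.5,-3.6],[0,0,0]],[[-0.7,-4,-0.2],[-0.2,-3.1,1]],[[-0.8,-3.9,-0.2],[-0.2,-3.1,1]],[[-0.9,-3.9,-0.1],[-0.2,-3.1,1]],[[-1,-3.9,-0.1],[-0.2,-3.1,1]],[[-1,-3.9,-0.1],[-0.2,-3.1,0.9]],[[-1.1,-3.9,0],[-0.3,-3.1,1]],[[-1.2,-3.9,0],[-0.2,-3.2,0.9]],[[-1.2,-3.8,0.1],[-0.3,-3.1,1]],[[0,0,0],[0,0,0]],[[0,0,0],[0,0,0]]])

```text
clock: 20.0
tool_pos: [0.5199, -0.1687, 0.1892]
eef_rot: [-0.027, 1.0, 0.001, -0.001]
contact_force: [-0.7, -0.2, -0.7]
opening: 0.163
finger_force: 29.7
```

```bash
python3 - <<'E'
from h import *
from plant import sensors
plan([.549,-.1705,.075],3.1,0,4); st=sensors.get_state(); Q=R.from_quat(st['eef_rot']); print(st['tool_pos'])
w=snap('wrist','w6'); cv2.imwrite('pics/w6b.png',cv2.resize(w['img'][120:420,80:480,::-1],None,fx=2,fy=2,interpolation=cv2.INTER_CUBIC))
E
```

```text
[[[-0.73,-0.09,2.85],[0.0,-0.0,-0.0]],[[-0.73,-0.09,2.86],[0.0,-0.0,-0.0]],[[-0.73,-0.08,2.85],[0.0,-0.0,-0.0]],[[-0.73,-0.09,2.86],[0.1,-0.1,-0.1]]] [ 0.549  -0.1705  0.075 ]
[ 0.51988749 -0.16869247  0.18921481]
```

View pics/w6b.png

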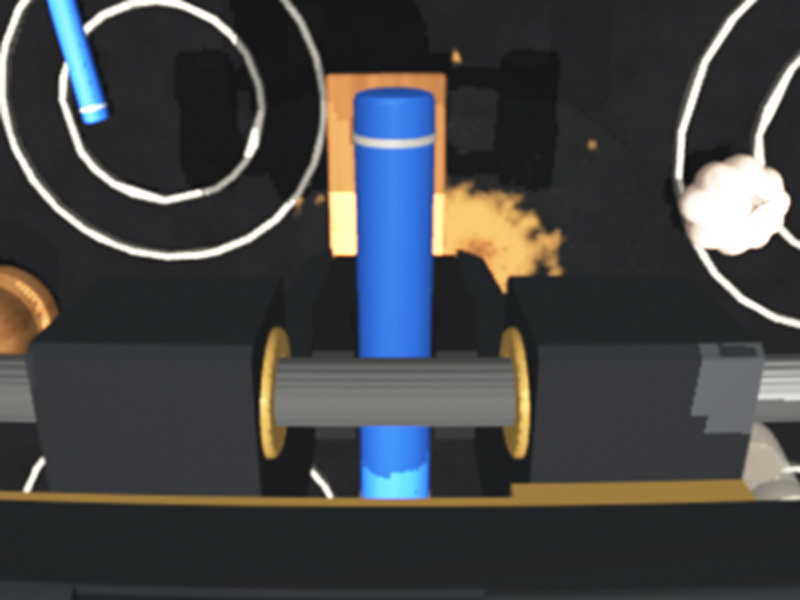

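```bash
python3 - <<'E'
from h import *
from plant import sensors
st=sensors.get_state(); Q=R.from_quat(st['eef_rot']); w=load('w6')
print(proj(w,[st['tool_pos']+Q.apply(np.array([x,0,z])) for x in(.046,.05,.054) for z in(0,-.008)]))
E
```

```text
[[276.50118242 179.81761248]
 [276.45890931 183.54835956]
 [276.47913887 169.75531435]
 [276.43507052 172.86718254]
 [276.45679918 159.5386366 ]
 [276.41089296 162.01034942]]
```

>>> step_arm(steps=[[[-0.7,-0.1,2.8],[0,0,0]],[[-0.7,-0.1,2.8],[0,0,0]],[[-0.7,-0.1,2.8],[0,0,0]],[[-0.8,-0.1,2.5],[0,0,0]],[[0,0,0],[0,0,0]],[[0,0,0],[0,0,0]]])

```text
clock: 20.8
tool_pos: [0.5491, -0.1709, 0.081]
eef_rot: [-0.027, 1.0, 0.0, -0.001]
contact_force: [-0.3, 0.4, -0.7]
opening: 0.165
finger_force: 29.7
```

>>> step_arm(steps=[[[-0.1,0.1,1.5],[0,0,0]],[[0,0,1.5],[0,0,0]],[[0,0,0.8],[0,0,0]],[[0,0,0.4],[0,0,0]],[[0,0,0.3],[0,0,0]],[[0,0,0],[0,0,0]],[[0,0,0],[0,0,0]]])

```text
clock: 21.68
tool_pos: [0.5499, -0.1709, 0.0354]
eef_rot: [-0.026, 1.0, 0.0, -0.001]
contact_force: [-0.3, -0.7, -0.8]
opening: 0.163
finger_force: 29.7
```

>>> step_arm(steps=[[[0,0.05,0.1],[0,0,0]],[[0,0,0],[0,0,0]],[[0,0,0],[0,0,0]]])

```text
clock: 22.05
tool_pos: [0.55, -0.1706, 0.0347]
eef_rot: [-0.026, 1.0, -0.0, -0.0]
contact_force: [-1.6, -1.4, 5.4]
opening: 0.163
finger_force: 29.1
```

Seated (5 N up). Release and rise.

>>> step_arm(steps=[[[0,0,0],[0,0,0]],[[0,0,0],[0,0,0]],[[0,0,0],[0,0,0]],[[0,0,0],[0,0,0]],[[0,0,0],[0,0,0]],[[0,0,0],[0,0,0]],[[0,0,0],[0,0,0]],[[0,0,0],[0,0,0]]], claw=1)

```text
clock: 23.05
tool_pos: [0.5497, -0.1703, 0.0342]
eef_rot: [-0.026, 1.0, 0.0, -0.001]
contact_force: [0.2, -0.3, 0.5]
opening: 0.996
finger_force: 0.0
```

>>> step_arm(steps=[[[0,0,-2],[0,0,0]],[[0,0,-4],[0,0,0]],[[0,0,-4],[0,0,0]],[[4,0,-4],[0,0,0]],[[5,0,-2],[0,0,0]],[[5,3,0],[0,0,0]],[[0,5,0],[0,0,0]],[[0,0,0],[0,0,0]],[[0,0,0],[0,0,0]]])

```text
clock: 24.18
tool_pos: [0.4063, -0.0982, 0.1945]
eef_rot: [-0.026, 1.0, -0.0, -0.001]
contact_force: [0.6, 0.2, -0.8]
opening: 1.0
finger_force: 0.0
```

```bash
python3 - <<'E'
from h import *
s=snap('side','s7');t=snap('top','t7');a=load('side0');b=load('top0')
f=lambda k,x,y:cv2.resize(k['img'][y:y+75,x:x+100,::-1],(400,300),interpolation=cv2.INTER_CUBIC)
g=lambda k:cv2.resize(k['img'][120:300,220:460,::-1],(400,300))
cv2.imwrite('pics/c7.png',np.vstack([np.hstack([f(a,240,232),f(s,240,232)]),np.hstack([f(s,245,135),cv2.resize(t['img'][150:300,160:360,::-1],(400,300))])]))
d=cv2.absdiff(s['img'],a['img']).max(2)>40; d[:120]=0
print(np.argwhere(d).min(0),np.argwhere(d).max(0),d.sum(),[(n,d[y:y+h,x:x+w].sum()) for n,x,y,w,h in(('garlic',268,195,22,24),('salt',325,175,20,40),('mill',303,265,36,82),('recv',270,135,45,55),('tester',250,238,90,35))])
E
```

```text
[120   0] [338 342] 4316 [('garlic', np.int64(0)), ('salt', np.int64(9)), ('mill', np.int64(15)), ('recv', np.int64(0)), ('tester', np.int64(64))]
```

View pics/c7.png

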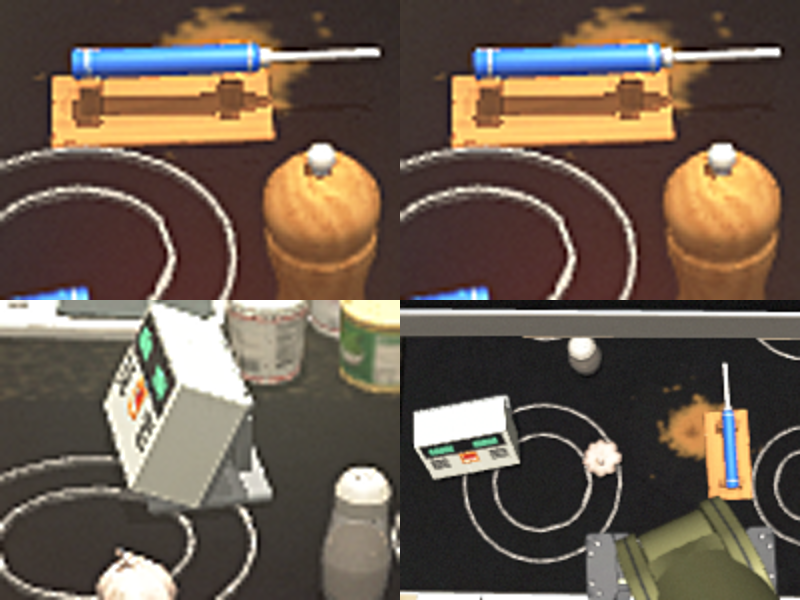

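```bash
python3 -c "
from plant import finish_job;print(finish_job())"
```

```text
the job is handed in; nothing more can be done
None
```

The job is handed in: I held the reset button on its stop for about 2.75 s at about 9 N, drew the pin out, and laid the cake tester back in both cradles within about 1–2 mm of where it started. It points the same way. In the final pictures the flap is shut and the garlic, salt shaker and pepper mill look unmoved; the button can't be seen, and the hand-in gave no verdict.

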